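# Set out the potter's tool tray in order of use

### The job

The wooden tray with three troughs is being set out with modelling tools in order of use; the wooden knife, used first, already lies in the trough at one end. Lay the wire-loop tool in the middle trough and the steel spatula in the trough at the other end, each gently set down flat, along its trough and about in its middle, pointing either way. Leave the knife and the other things on the table where they are.

Things in the scene. Friction and masses are not known exactly. Their poses are not given: they have to be found in the camera images.
- tray: Open wooden tray, fixed to the table, at any yaw: 252 (x) by 200 (y) mm, outer walls 6 mm thick with tops 24 mm above the table, floor 6 mm thick. Two dividers 6 mm thick, tops 16 mm above the table, part it into three troughs side by side along x, each running along y, 76 mm wide and 188 mm long inside. Origin: centre of the underside; z up.
- trough1 (a point): Centre of the floor of the trough at the tray's -x end, 6 mm above the table, axes as the tray's (the trough runs along y). The knife lies here.
- trough2 (a point): Centre of the floor of the middle trough, 6 mm above the table, axes as the tray's.
- trough3 (a point): Centre of the floor of the trough at the tray's +x end, 6 mm above the table, axes as the tray's.
- loop: Wire-loop tool, 150 mm long, about 45 g, lying flat: a pale wooden handle 102 mm long, 18 wide, 14 high, then a brass ferrule and a flat pear-shaped loop of steel wire 36 mm wide and 37 mm long, at the handle's mid-height. Origin: under its mid-length, on the underside; x along the tool to its head, z up. The handle runs from x = -75 to +27 mm: grip it across (along y) at the origin.
- spatula: Modelling spatula, 150 mm long, about 45 g, lying flat: a pale wooden handle 102 mm long, 18 wide, 14 high, then a brass ferrule and a flat steel blade 22 mm wide and 29 mm long on a narrow neck. Origin: under its mid-length, on the underside; x along the tool to its head, z up. The handle runs from x = -75 to +27 mm: grip it across (along y) at the origin.
- knife: All-wooden potter's knife, 150 mm long, 18 mm wide, 14 mm high, tapering to a narrower wooden blade at its +x end, no metal on it. Lies along the trough1 of the tray at the start and stays there. Origin: under the middle of its length, on its underside.
- brush: Flat brush (bystander), 150 mm long, about 45 g, lying flat: a pale wooden handle 102 mm long, 18 wide, 14 high, then a steel ferrule and dark flat bristles 24 mm wide. Origin: under its mid-length, on the underside; x along the tool to its head, z up. The handle runs from x = -75 to +27 mm: grip it across (along y) at the origin.
- needle: Needle tool (bystander), 150 mm long, about 45 g, lying flat: a pale wooden handle 102 mm long, 18 wide, 14 high, then a brass ferrule and a thin straight steel pin of 3 mm. Origin: under its mid-length, on the underside; x along the tool to its head, z up. The handle runs from x = -75 to +27 mm: grip it across (along y) at the origin.
- bowl: Brown bisque bowl (bystander), 110 mm across, 50 mm high, beyond the tools. Origin: centre of the underside.
- cup: Terracotta cup (bystander), 72 mm across, 80 mm high, on the robot's side of the tools, to its right. Origin: centre of the underside.

How it is judged:
By the outcome, as a careful person would: the job done as asked, in the order asked, and still so for the second after the job is handed in, with the robot touching nothing.
It also fails if it takes over 51 s, if anything falls off the work surface, if the arm or the gripper's body presses on something with over 40 N, if the wrist force passes 120 N, or if a joint passes its speed limit or range.

### The arm

A 7-joint arm with a two-finger parallel gripper is mounted at the origin on the work surface. World frame = base frame: x ahead of the robot, y to its left, z up, the work surface at z = 0. Lengths are in m, angles in rad, forces in N, time in s.
With the tool pointing down it reaches from about 0.425 to 0.925 m from the base axis. Payload 6.8 kg.
Tool frame: the origin (TCP) lies at the very end of the fingers, on their centre line; the grasp point (between the pads) lies 19 mm behind it; z points along the fingers, y is the line along which they close (so a half turn about z gives the same grasp; the last joint's range is limited). The gripper opens to 85 mm and grips with 20 to 120 N. Pads are 22 mm wide; open, the fingers measure 114 mm over their backs; the gripper's body (76 mm by 85 mm) begins 54 mm behind the grasp point. The pads swing forward as they close: fully open they stand 13 mm farther back than shut.
Start: joints at [-1.234, 0.477, 0.022, 1.555, -0.011, 1.109, -0.083], TCP at [0.29, 0.609, 0.231] pointing down, gripper open.
Joint ranges: [-2.96, 2.96], [-0.34, 2.1], [-1.41, 1.46], [0.24, 2.44], [-1.37, 4.51], [0.17, 1.92], [-2.96, 2.96]. Speed limits (rad/s): [2.39, 2.39, 3.14, 3.14, 3.14, 3.14, 3.14].

### API

Orientations are given as a unit quaternion [w, x, y, z].
In Python, from station import bot, imaging gives the robot as it stands (bot), with the cameras (imaging).
- The arm moves only by the tool shift_gripper, called after "Emit:" by a JSON object that holds its "fn" and its "kwargs", one argument or row to a line. Schema: {"type":"object","properties":{"increments":{"type":"string"},"grip_n":{"type":"number"},"only":{"type":"string"},"quiet":{"type":"boolean"},"lines":{"type":"string"}},"required":["increments"],"additionalProperties":false}. increments is a string of 1 to 20 rows, one to a line, with the numbers parted by spaces; each row has 5 numbers: dx, dy, dz in m, then a turn about the tool's z in rad, then the opening from 0.0 (shut) to 1.0 (fully open); each row shifts and turns the commanded pose from where the row before left it, along the tool's axes as they then stand; what a row does not reach is not made up. A row lasts 1/10 s, in which the tool goes at most 0.05 m and 0.15 rad, less where a joint would pass 70% of its speed; a pose out of reach is approached as far as the arm can. The fingers move at their own pace and stop on an object; grip_n is the grip in N (left out, the last holds). Time passes only in rows, so rows that do not move let the fingers close. The tool returns the time, the measured TCP pose, the force, the opening and the grip force at its end. only (a regular expression) keeps the lines of the reply that match it, lines (a string "A,B") keeps lines A to B, and quiet returns only ok. Input that does not fit is refused with a message, and nothing moves.
- bot.get_obs(): the state, without advancing time (a new reading comes with each control period).
- imaging.read_camera(name): name is "scene" or "top"; returns the picture (480x640x3 uint8, blue, green, red); there is no depth.
- imaging.camera_info(name): a dict with "vertical_fov" (degrees; the focal length in pixels is half the picture's height over the tangent of half this angle, whatever the lens; pixels are square), "cx", "cy" (the principal point, pixels), "k1" (the pictures are not rectified: a ray, as slopes to the right and down, at radius r is drawn at 1 + k1 r^2 times it, then the intrinsics apply), "view" (4x4, takes a point from world to camera coordinates). Camera axes: x right, y up, looking along -z (the intrinsics and any distortion apply to the point x, -y, -z); pixel columns grow to the right and rows downward; lengths in m; the calibration is good to about 2 mm. A picture is of the moment at which its call begins. camera_info takes no time and is no camera call.
- bot.hand_in(): hands the job in; it is judged then, once.
The state is a dict: "t": time; "q": joint angles; "joint_vel": joint speeds; "joint_torque": joint torques, N m; "eef_pos": TCP position; "tool_rot": TCP orientation; "contact_force": force on the tool from outside, world axes, zero at the start; "torque": the same for the moment, N m; "gripper_width": opening from 0.0 (shut) to 1.0 (fully open); "grasp_force": force on a finger pad.
Only numpy, scipy, OpenCV 4.12 (cv2) and the standard library are available. Lean on these libraries where they do the work, as an engineer would, in place of code of your own. Each camera call takes 0.05 s, during which the arm holds its last target. There are 200 camera calls.

## Working session

There is one attempt and no reset: what is moved stays moved. The work goes in short steps, Python scripts to look and compute and a tool call to move; the robot and the scene stay as the last step left them, time stands still between calls to the robot, and variables do not carry over. Pictures are saved under pics/ and viewed, at most 10 in all, crops included, and the job is handed in when it is done.

```bash
ls; mkdir -p pics
```

Run:
```python
from station import bot, imaging
import cv2
for n in("top","scene"):
    cv2.imwrite(f"pics/{n}0.png",imaging.read_camera(n)); print(n,imaging.camera_info(n))
o=bot.get_obs(); print(o["t"],o["eef_pos"],o["tool_rot"])
```

```text
pics
station.py
top {'vertical_fov': 44.83647124754451, 'cx': 322.99299482733073, 'cy': 247.23399200435017, 'k1': -0.06752078497683427, 'view': array([[-0.01646156, -0.99985087,  0.00522124, -0.03256971],
       [ 0.97865241, -0.01504219,  0.2049712 , -0.54552951],
       [-0.20486209,  0.00848392,  0.97875408, -1.23825377],
       [ 0.        ,  0.        ,  0.        ,  1.        ]])}
scene {'vertical_fov': 54.98951992922089, 'cx': 320.1018634588452, 'cy': 243.35381173690385, 'k1': 0.040254125607863185, 'view': array([[ 0.24068344,  0.97053815,  0.01127746, -0.094347  ],
       [-0.76174059,  0.18167758,  0.62188787,  0.38670159],
       [ 0.60151704, -0.15826861,  0.78302509, -1.22416827],
       [ 0.        ,  0.        ,  0.        ,  1.        ]])}
0.1 [0.29022086 0.60883614 0.23041975] [-1.18974913e-04  2.20571489e-01  9.75370467e-01 -8.10109623e-04]
```

View pics/top0.png

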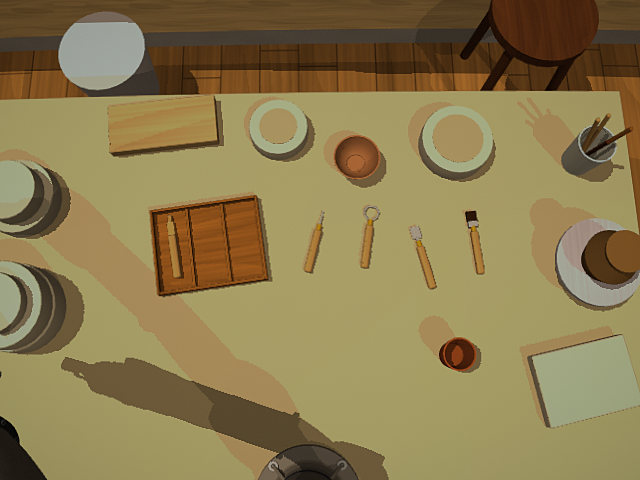

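View pics/scene0.png

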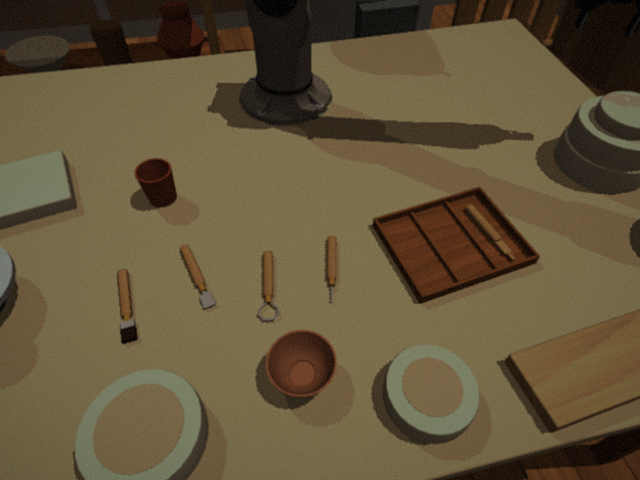

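The top view shows the tray with corners near (150,209), (258,196), (270,281) and (160,296), and the knife in its left trough. To the right are the needle (314,242), loop (368,237), spatula (423,257) and brush (475,242). The scene view agrees. Next I'll measure.

Create h.py:
```python
import numpy as np,cv2
from station import bot, imaging
from scipy.spatial.transform import Rotation as R
def cast(n,px,z):
    c=imaging.camera_info(n); f=240/np.tan(np.radians(c["vertical_fov"]/2))
    K=np.array([[f,0,c["cx"]],[0,f,c["cy"]],[0,0,1.]])
    s=cv2.undistortPoints(np.float64(px).reshape(-1,1,2),K,np.array([c["k1"],0,0,0.]))[:,0]
    V=c["view"]; d=np.c_[s[:,0],-s[:,1],-np.ones(len(s))]@V[:3,:3]; o=-V[:3,:3].T@V[:3,3]
    return (o+d*((z-o[2])/d[:,2])[:,None])[:,:2]
def togo(p,yaw,z=None):
    """tool-frame shift to world p (xyz) and turn so tool y is across a tool with given yaw"""
    o=bot.get_obs(); w=o["tool_rot"]; r=R.from_quat([w[1],w[2],w[3],w[0]])
    d=r.inv().apply(np.array(p)-o["eef_pos"]); x=r.apply([1,0,0])
    a=-(yaw-np.arctan2(x[1],x[0])); a=(a+np.pi/2)%np.pi-np.pi/2
    return d.round(4),round(a,3),o["t"]
def tools(n,img,boxes,lo=(8,120,110),hi=(22,255,255)):
    m=cv2.inRange(cv2.cvtColor(img,cv2.COLOR_BGR2HSV),lo,hi); out={}
    for k,(x0,y0,x1,y1) in boxes.items():
        s=np.zeros_like(m); s[y0:y1,x0:x1]=m[y0:y1,x0:x1]
        c=max(cv2.findContours(s,0,1)[0],key=cv2.contourArea)[:,0]
        p=cast(n,c,.009).astype(np.float32)*1000; (q,sz,_)=cv2.minAreaRect(p); b=cv2.boxPoints((q,sz,_))
        e=max((b[1]-b[0],b[2]-b[1]),key=np.linalg.norm)
        out[k]=(np.array(q).round(1),np.round(sz,1),np.arctan2(e[1],e[0]).round(3))
    return out,m
```

Run:
```python
from h import *
im=cv2.imread("pics/top0.png"); s=cv2.imread("pics/scene0.png")
for n,i,b in(("top",im,dict(needle=(295,205,335,285),loop=(350,200,390,280),spat=(405,220,445,295),brush=(460,205,495,285))),
 ("scene",s,dict(needle=(318,225,350,310),loop=(250,240,285,325),spat=(170,235,222,315)))):
    o,m=tools(n,i,b); print(n); [print(k,v) for k,v in o.items()]
    if n=="top": M=m
h=cv2.cvtColor(im,cv2.COLOR_BGR2HSV); print([h[y,x].tolist() for x,y in((210,240),(154,250),(367,245),(425,265),(172,250),(330,220),(290,300),(205,205))])
c=np.vstack([im[185:305,140:440],cv2.cvtColor(M,8)[185:305,140:440]])
cv2.imwrite("pics/c1.png",cv2.resize(c,None,fx=2.5,fy=2.5,interpolation=0))
```

```text
top
needle (array([560.1, -17.1]), array([ 22.9, 122.9]), np.float32(-0.273))
loop (array([ 569.3, -142.5]), array([ 22.6, 127.3]), np.float32(-0.172))
spat (array([ 513.4, -274. ]), array([117.6,  20.9]), np.float32(0.248))
brush (array([ 545.1, -395.2]), array([115. ,  25.2]), np.float32(0.093))
scene
needle (array([549.8, -14.5]), array([ 13.9, 112.1]), np.float32(-0.255))
loop (array([ 556.5, -140.8]), array([ 11.5, 113.2]), np.float32(-0.169))
spat (array([ 505.1, -274.8]), array([113.6,  13.6]), np.float32(0.228))
[[14, 206, 152], [13, 213, 141], [17, 171, 172], [19, 164, 171], [18, 163, 171], [25, 98, 169], [25, 100, 168], [12, 209, 44]]
```

View pics/c1.png

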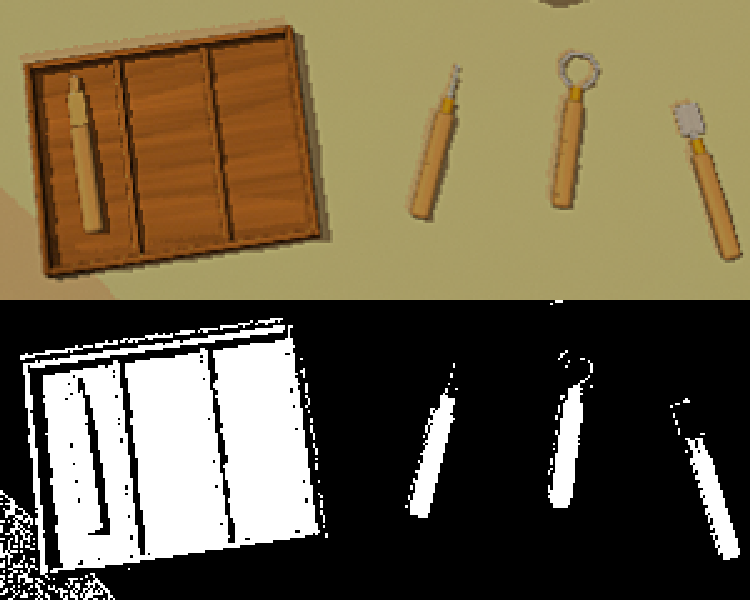

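The crop shows clean handle masks and the tray rim. I'll take the tool ends and rim corners as points and compare the two views.

Run:
```python
from h import *
C=lambda a:[(140+x/2.5,185+y/2.5) for x,y in a]
def ln(n,px):
    p=cast(n,px,.007)*1000; d=p[0]-p[1]; print(n,p.mean(0).round(1),np.linalg.norm(d).round(1),np.arctan2(d[1],d[0]).round(3))
ln("top",C([(579,50),(561,208)])); ln("scene",[(268.5,320),(267.5,251)])
ln("top",C([(686,101),(732,260)])); ln("scene",[(207.5,307),(185,246)])
ln("top",C([(76,75),(93,233)])); ln("scene",[(513,259),(469,206)])
for n,p in(("top",C([(25,64),(290,27),(322,237),(48,276)])),("scene",[(537,258),(418,292),(374,222),(482,189)])):
    p=cast(n,p,.024)*1000; print(n,p.round(0).tolist(),p.mean(0).round(1))
    for k in range(4):
        d=p[(k+1)%4]-p[k]; print(np.linalg.norm(d).round(1),(np.arctan2(d[1],d[0])).round(3))
```

```text
top [ 579.8 -146.8] 151.9 -0.143
scene [ 576.  -144.5] 151.5 -0.16
top [ 529.  -273.7] 154.3 0.229
scene [ 525.8 -271.4] 150.8 0.197
top [563.  304.7] 151.8 0.141
scene [555.7 311.7] 149.4 0.143
top [[645.0, 359.0], [676.0, 112.0], [479.0, 82.0], [447.0, 329.0]] [561.6 220.7]
248.8 -1.444
200.2 -2.989
249.5 1.699
200.6 0.149
scene [[648.0, 355.0], [667.0, 111.0], [492.0, 86.0], [456.0, 338.0]] [565.8 222.5]
245.0 -1.492
177.2 -3.002
254.3 1.71
192.4 0.089
```

Run:
```python
from h import *
print(togo([.578,-.146,.15],-.157))
```

Emit:
{"fn": "shift_gripper", "kwargs": {
  "increments": "-0.03 -0.028 0 0 0.6\n-0.03 -0.028 0 0 0.6\n-0.03 -0.028 0 0 0.6\n-0.03 -0.028 0 0 0.6\n-0.03 -0.028 0 0 0.6\n-0.03 -0.028 0 0 0.6\n-0.03 -0.028 0 0 0.6\n-0.03 -0.028 0 0 0.6\n-0.03 -0.028 0 0 0.6\n-0.03 -0.028 0 0 0.6\n-0.03 -0.028 0 0 0.6\n-0.03 -0.028 0 0 0.6\n-0.03 -0.028 0 0 0.6\n-0.03 -0.028 0 0 0.6\n-0.03 -0.028 0 0 0.6\n-0.03 -0.028 0 0 0.6\n-0.03 -0.028 0 0 0.6\n-0.03 -0.028 0 0 0.6\n-0.03 -0.028 0 0 0.6\n0 0 0 0 0.6",
  "grip_n": 40
}}

```text
t: 2.1
eef_pos: [0.5764, -0.123, 0.2312]
tool_rot: [0.001, 0.225, 0.974, -0.002]
contact_force: [0.2, 0.1, -0.6]
gripper_width: 0.599
grasp_force: 0.0
```

Run:
```python
from h import *
print(togo([.578,-.146,.15],-.157))
```

```text
(array([-0.0113, -0.0197,  0.0813]), np.float64(-0.296), 2.1)
```

Emit:
{"fn": "shift_gripper", "kwargs": {
  "increments": "-0.011 -0.02 0.04 0 0.6\n0 0 0.04 -0.148 0.6\n0 0 0 -0.148 0.6\n0 0 0 0 0.6\n0 0 0 0 0.6"
}}

```text
t: 2.6
eef_pos: [0.5777, -0.1386, 0.1517]
tool_rot: [0.0, 0.076, 0.997, 0.0]
contact_force: [-0.1, -0.6, 0.2]
gripper_width: 0.601
grasp_force: 0.0
```

Run:
```python
from h import *
print(togo([.578,-.146,.004],-.157))
cv2.imwrite("pics/t1.png",cv2.resize(imaging.read_camera("scene")[150:350,130:430],None,fx=2.5,fy=2.5))
```

```text
(array([-0.0013, -0.0073,  0.1477]), np.float64(0.005), 2.6)
```

View pics/t1.png

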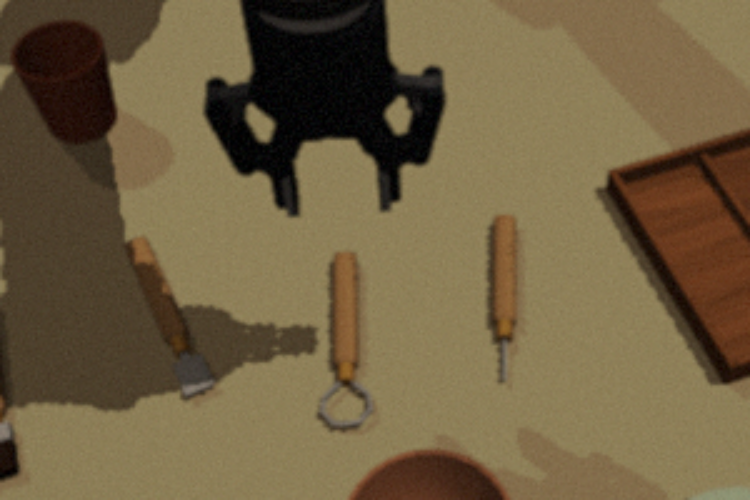

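The gripper is above the loop tool, with its fingers on either side of the handle line. I'll go down and grip.

Emit:
{"fn": "shift_gripper", "kwargs": {
  "increments": "-0.001 -0.007 0.04 0 0.6\n0 0 0.04 0 0.6\n0 0 0.035 0 0.6\n0 0 0.02 0 0.6\n0 0 0.01 0 0.6\n0 0 0 0 0.6\n0 0 0 0 0.6"
}}

```text
t: 3.35
eef_pos: [0.5784, -0.1462, 0.0076]
tool_rot: [0.001, 0.075, 0.997, -0.0]
contact_force: [0.4, -0.6, 0.6]
gripper_width: 0.597
grasp_force: 0.0
```

Run:
```python
from h import *
print(togo([.578,-.146,.004],-.157))
```

```text
(array([0.0005, 0.0001, 0.0036]), np.float64(0.008), 3.35)
```

Emit:
{"fn": "shift_gripper", "kwargs": {
  "increments": "0 0 0.003 0 0.4\n0 0 0 0 0.1\n0 0 0 0 0\n0 0 0 0 0\n0 0 0 0 0\n0 0 0 0 0",
  "grip_n": 40
}}

```text
t: 3.95
eef_pos: [0.578, -0.1461, 0.0043]
tool_rot: [0.001, 0.074, 0.997, 0.0]
contact_force: [-0.8, 0.4, 6.3]
gripper_width: 0.198
grasp_force: 39.8
```

Emit:
{"fn": "shift_gripper", "kwargs": {
  "increments": "0 0 -0.01 0 0\n0 0 -0.02 0 0\n0 0 -0.03 0 0\n0 0 -0.04 0 0\n0 0 0 0 0"
}}

```text
t: 4.45
eef_pos: [0.5807, -0.1472, 0.1089]
tool_rot: [0.005, 0.075, 0.997, -0.0]
contact_force: [0.5, -0.3, 1.0]
gripper_width: 0.197
grasp_force: 39.1
```

Run:
```python
from h import *
print(togo([.562,.221,.1],.139))
```

```text
(array([0.0734, 0.3613, 0.0082]), np.float64(-0.288), 4.45)
```

Emit:
{"fn": "shift_gripper", "kwargs": {
  "increments": "0.007 0.036 0 0 0\n0.007 0.036 0 0 0\n0.007 0.036 0 0 0\n0.007 0.036 0 0 0\n0.007 0.036 0 0 0\n0.007 0.036 0 0 0\n0.007 0.036 0 0 0\n0.007 0.036 0 0 0\n0.007 0.036 0 0 0\n0.007 0.036 0 0 0\n0 0 0 -0.1 0\n0 0 0 -0.1 0\n0 0 0 -0.09 0\n0 0 0 0 0\n0 0 0 0 0"
}}

```text
t: 5.95
eef_pos: [0.5614, 0.2201, 0.1033]
tool_rot: [-0.0, -0.069, 0.998, 0.0]
contact_force: [0.9, 1.2, 0.1]
gripper_width: 0.198
grasp_force: 39.2
```

Run:
```python
from h import *
print(togo([.562,.221,.011],.139))
i=imaging.read_camera("top");cv2.imwrite("pics/t2.png",cv2.resize(i[160:340,120:360],None,fx=3,fy=3))
i=imaging.read_camera("scene");cv2.imwrite("pics/s2.png",cv2.resize(i[120:320,300:560],None,fx=3,fy=3))
```

```text
(array([-0.0008,  0.0008,  0.0923]), np.float64(-0.001), 5.95)
```

View pics/s2.png

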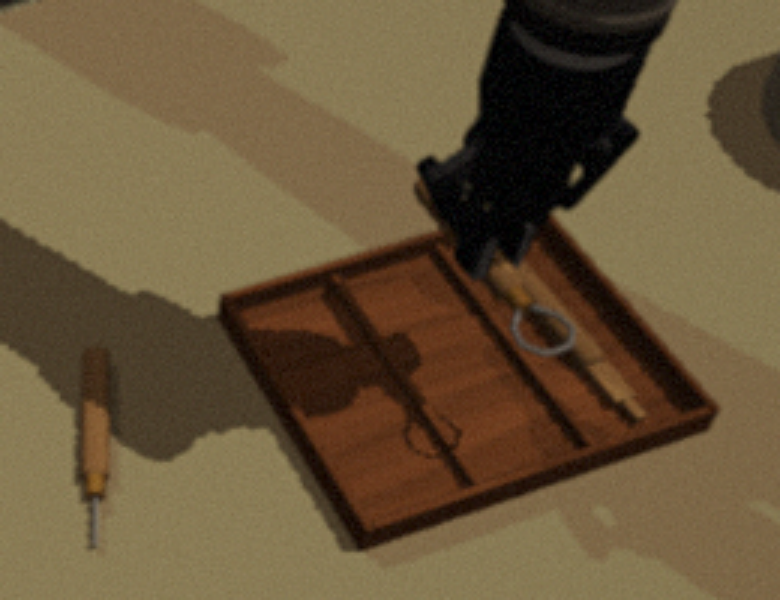

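The loop is held level, above the tray. I'll lower it into the middle trough.

Emit:
{"fn": "shift_gripper", "kwargs": {
  "increments": "-0.001 0.001 0.03 0 0\n0 0 0.025 0 0\n0 0 0.02 0 0\n0 0 0.01 0 0\n0 0 0.004 0 0\n0 0 0 0 0\n0 0 0 0 0"
}}

```text
t: 6.75
eef_pos: [0.5631, 0.2218, 0.0152]
tool_rot: [0.001, -0.07, 0.998, 0.0]
contact_force: [0.1, 0.3, -0.9]
gripper_width: 0.193
grasp_force: 39.2
```

Run:
```python
from h import *
print(togo([.562,.221,.0105],.139))
```

```text
(array([ 0.0012, -0.0006,  0.0047]), np.float64(0.002), 6.75)
```

Emit:
{"fn": "shift_gripper", "kwargs": {
  "increments": "0 0 0.002 0 0\n0 0 0.001 0 0\n0 0 0.001 0 0\n0 0 0 0 0\n0 0 0 0 0"
}}

```text
t: 7.25
eef_pos: [0.5623, 0.2215, 0.0103]
tool_rot: [0.0, -0.071, 0.998, 0.0]
contact_force: [-0.5, -0.7, -0.9]
gripper_width: 0.202
grasp_force: 39.2
```

Run:
```python
from h import *
print(togo([.562,.221,.0105],.139))
```

```text
(array([ 0.0004, -0.0005, -0.0002]), np.float64(0.002), 7.25)
```

Emit:
{"fn": "shift_gripper", "kwargs": {
  "increments": "0 0 0.0005 0 0\n0 0 0.0005 0 0\n0 0 0 0 0"
}}

```text
t: 7.55
eef_pos: [0.5624, 0.2215, 0.0103]
tool_rot: [-0.0, -0.07, 0.998, 0.0]
contact_force: [-2.8, -1.6, 9.0]
gripper_width: 0.2
grasp_force: 40.3
```

Touched down at 9 N. I'll release in small steps, then lift.

Emit:
{"fn": "shift_gripper", "kwargs": {
  "increments": "0 0 0 0 0.22\n0 0 0 0 0.26\n0 0 0 0 0.32\n0 0 0 0 0.38\n0 0 0 0 0.38\n0 0 -0.01 0 0.38\n0 0 -0.02 0 0.38\n0 0 -0.04 0 0.38\n0 0 -0.04 0 0.5\n0 0 -0.04 0 0.6\n0 0 0 0 0.6"
}}

```text
t: 8.65
eef_pos: [0.566, 0.2228, 0.166]
tool_rot: [0.005, -0.07, 0.998, 0.002]
contact_force: [0.1, 0.6, 0.6]
gripper_width: 0.601
grasp_force: 0.0
```

Run:
```python
from h import *
print(togo([.528,-.2725,.15],.222))
```

```text
(array([ 0.1072, -0.4851,  0.0131]), np.float64(-0.081), 8.65)
```

Emit:
{"fn": "shift_gripper", "kwargs": {
  "increments": "0.009 -0.04 0 0 0.6\n0.009 -0.04 0 0 0.6\n0.009 -0.04 0 0 0.6\n0.009 -0.04 0 0 0.6\n0.009 -0.04 0 0 0.6\n0.009 -0.04 0 0 0.6\n0.009 -0.04 0 0 0.6\n0.009 -0.04 0 0 0.6\n0.009 -0.04 0 0 0.6\n0.009 -0.04 0 0 0.6\n0.009 -0.04 0 0 0.6\n0.009 -0.045 0 0 0.6\n0 0 0 -0.081 0.6\n0 0 0 0 0.6\n0 0 0 0 0.6"
}}

```text
t: 10.15
eef_pos: [0.5237, -0.2728, 0.1591]
tool_rot: [-0.0, -0.11, 0.994, 0.001]
contact_force: [0.2, 0.4, 1.3]
gripper_width: 0.605
grasp_force: 0.0
```

Run:
```python
from h import *
print(togo([.528,-.2725,.004],.222))
i=imaging.read_camera("top");cv2.imwrite("pics/t3.png",cv2.resize(i[185:305,140:440],None,fx=2.5,fy=2.5))
s=imaging.read_camera("scene");o,m=tools("scene",s,dict(spat=(170,235,222,315)));print(o)
cv2.imwrite("pics/s3.png",np.vstack([cv2.resize(s[120:320,300:560],None,fx=1.5,fy=1.5),cv2.resize(s[160:360,100:360],None,fx=1.5,fy=1.5)]))
```

```text
(array([-0.0042, -0.0009,  0.1551]), np.float64(-0.001), 10.15)
{'spat': (array([ 505.7, -273.9]), array([115.3,  15.9]), np.float32(0.25))}
```

View pics/s3.png

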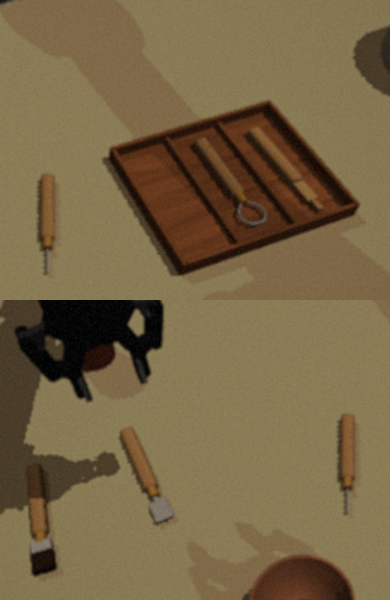

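View pics/t3.png

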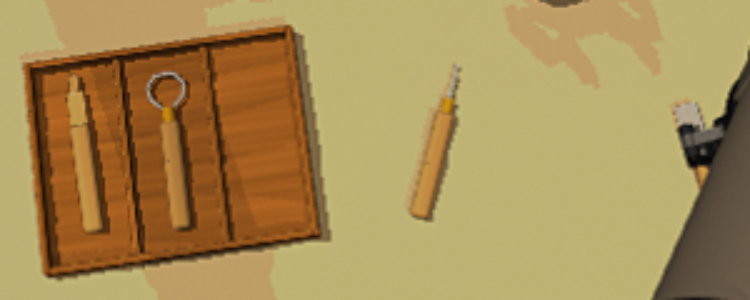

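The loop lies flat along the middle of its trough, from (166,73) to (180,228) in the top crop. The spatula is untouched below the gripper. I'll go down and pick it up.

Emit:
{"fn": "shift_gripper", "kwargs": {
  "increments": "-0.004 -0.001 0.04 0 0.6\n0 0 0.04 0 0.6\n0 0 0.035 0 0.6\n0 0 0.022 0 0.6\n0 0 0.01 0 0.6\n0 0 0 0 0.6\n0 0 0 0 0.6"
}}

```text
t: 10.95
eef_pos: [0.5287, -0.2739, 0.0133]
tool_rot: [0.001, -0.111, 0.994, -0.0]
contact_force: [0.1, -0.3, -0.5]
gripper_width: 0.602
grasp_force: 0.0
```

Run:
```python
from h import *
print(togo([.528,-.2725,.0045],.222))
```

```text
(array([0.0004, 0.0015, 0.0088]), np.float64(0.001), 10.95)
```

Emit:
{"fn": "shift_gripper", "kwargs": {
  "increments": "0 0.001 0.008 0 0.6\n0 0 0 0 0.4\n0 0 0 0 0.1\n0 0 0 0 0\n0 0 0 0 0\n0 0 0 0 0\n0 0 0 0 0",
  "grip_n": 40
}}

```text
t: 11.65
eef_pos: [0.5279, -0.2732, 0.0049]
tool_rot: [0.0, -0.111, 0.994, -0.0]
contact_force: [-1.2, 0.5, 5.6]
gripper_width: 0.199
grasp_force: 39.8
```

Emit:
{"fn": "shift_gripper", "kwargs": {
  "increments": "0 0 -0.01 0 0\n0 0 -0.02 0 0\n0 0 -0.03 0 0\n0 0 -0.04 0 0\n0 0 0 0 0"
}}

```text
t: 12.15
eef_pos: [0.5306, -0.2748, 0.1097]
tool_rot: [0.004, -0.111, 0.994, -0.002]
contact_force: [1.7, -0.8, -0.6]
gripper_width: 0.195
grasp_force: 39.1
```

Run:
```python
from h import *
print(togo([.5734,.1398,.1],.139))
```

```text
(array([-0.1328,  0.3951,  0.0087]), np.float64(0.083), 12.15)
```

Emit:
{"fn": "shift_gripper", "kwargs": {
  "increments": "-0.012 0.036 0 0 0\n-0.012 0.036 0 0 0\n-0.012 0.036 0 0 0\n-0.012 0.036 0 0 0\n-0.012 0.036 0 0 0\n-0.012 0.036 0 0 0\n-0.012 0.036 0 0 0\n-0.012 0.036 0 0 0\n-0.012 0.036 0 0 0\n-0.012 0.036 0 0 0\n-0.012 0.036 0 0 0\n0 0 0 0.083 0\n0 0 0 0 0\n0 0 0 0 0"
}}

```text
t: 13.55
eef_pos: [0.5687, 0.1412, 0.104]
tool_rot: [-0.0, -0.07, 0.998, -0.001]
contact_force: [-0.6, -0.3, -0.7]
gripper_width: 0.195
grasp_force: 39.2
```

Run:
```python
from h import *
print(togo([.5734,.1398,.011],.139))
```

```text
(array([-0.0046, -0.002 ,  0.093 ]), np.float64(0.001), 13.55)
```

Emit:
{"fn": "shift_gripper", "kwargs": {
  "increments": "-0.004 -0.002 0.03 0 0\n0 0 0.025 0 0\n0 0 0.02 0 0\n0 0 0.01 0 0\n0 0 0.004 0 0\n0 0 0 0 0\n0 0 0 0 0"
}}

```text
t: 14.25
eef_pos: [0.574, 0.1408, 0.0162]
tool_rot: [0.001, -0.069, 0.998, 0.0]
contact_force: [0.2, -1.0, -0.9]
gripper_width: 0.196
grasp_force: 39.2
```

Run:
```python
from h import *
print(togo([.5734,.1398,.0105],.139))
```

```text
(array([ 0.0007, -0.0009,  0.0057]), np.float64(-0.0), 14.25)
```

Emit:
{"fn": "shift_gripper", "kwargs": {
  "increments": "0 0 0.002 0 0\n0 0 0.001 0 0\n0 0 0.001 0 0\n0 0 0 0 0\n0 0 0 0 0"
}}

```text
t: 14.75
eef_pos: [0.5733, 0.141, 0.0113]
tool_rot: [0.0, -0.07, 0.998, 0.0]
contact_force: [0.6, 0.0, -0.6]
gripper_width: 0.196
grasp_force: 39.2
```

Emit:
{"fn": "shift_gripper", "kwargs": {
  "increments": "0 0 0.0005 0 0\n0 0 0.0005 0 0\n0 0 0 0 0"
}}

```text
t: 15.05
eef_pos: [0.5734, 0.141, 0.0109]
tool_rot: [0.0, -0.07, 0.998, 0.0]
contact_force: [-1.6, 0.6, 5.6]
gripper_width: 0.195
grasp_force: 39.9
```

Touched down at 5.6 N. Release and lift.

Emit:
{"fn": "shift_gripper", "kwargs": {
  "increments": "0 0 0 0 0.22\n0 0 0 0 0.26\n0 0 0 0 0.32\n0 0 0 0 0.38\n0 0 0 0 0.38\n0 0 -0.01 0 0.38\n0 0 -0.02 0 0.38\n0 0 -0.04 0 0.38\n0 0 -0.04 0 0.5\n0 0 -0.04 0 0.6\n0 0 -0.03 0 0.6\n0 -0.04 0 0 0.6\n0 -0.04 0 0 0.6\n0 -0.04 0 0 0.6\n0 -0.04 0 0 0.6\n0 -0.04 0 0 0.6\n0 -0.04 0 0 0.6\n0 0 0 0 0.6\n0 0 0 0 0.6"
}}

```text
t: 16.95
eef_pos: [0.6064, -0.0981, 0.1909]
tool_rot: [0.0, -0.068, 0.998, -0.0]
contact_force: [0.1, 0.9, -0.0]
gripper_width: 0.599
grasp_force: 0.0
```

Run:
```python
from h import *
i=imaging.read_camera("top")[185:305,140:440];s=imaging.read_camera("scene")[120:320,300:560]
cv2.imwrite("pics/f.png",np.vstack([cv2.resize(i,(750,300)),cv2.resize(s,(390,300)) if 0 else cv2.copyMakeBorder(cv2.resize(s,(390,300)),0,0,0,360,0)]))
```

```text
(no output)
```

View pics/f.png

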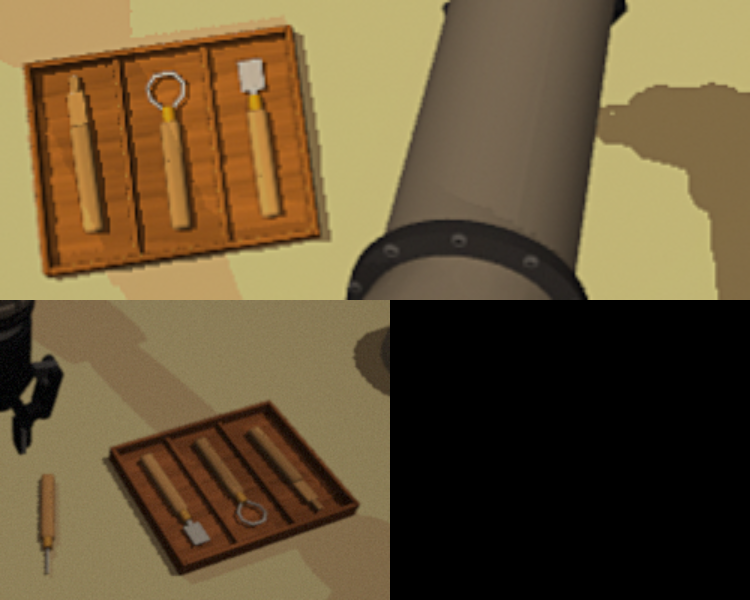

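Both tools lie flat and central in their troughs: loop at (173,150) and spatula at (260,138) in the top crop. The knife and needle haven't moved, and the arm is clear.

```bash
python3 -c "
from station import bot, imaging
print(bot.hand_in())"
```

```text
the job is handed in; nothing more can be done
None
```

The wire-loop tool is in the middle trough and the steel spatula in the far-end trough, both flat, along their troughs and about central, with the knife untouched; the job was handed in at about 17 s.

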